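Drop an expired vial through the return box and hold its sprung shutter open

TASK

The vial in the steel tray has expired: stand it upright in the open hopper on top of the drop box and let go of it. Then pull the box's sprung rod out by its upright tab until the ring mark on the rod has just come out level with the mouth of the sleeve (60 mm of pull), so that the vial drops into the catch box, and keep holding the rod still at that mark so that a colleague can check the chute: you finish while holding it. Leave everything else on the table where it is.

Things in the scene. Friction and masses are not known exactly. Their poses are not given: they have to be found in the camera images.
- expired_vial: The expired vial: upright glass vial, 26 mm across, 53 mm tall (straight body and shoulder up to 45 mm can be gripped, the cap above it cannot), about 35 g; the only vial that stands in the steel tray. Origin at the centre of its underside, z up the vial.
- return_tray: Shallow square steel tray, 90x90 mm, rim 10 mm high, floor 3 mm thick, fixed; at the left of the table. Origin at the centre of its underside.
- return_box: White drop box fixed to the table, right of the middle. Origin under its centre at table height, z up; its clear window faces its -x (the robot), its rod leaves on its +y (left). Below: catch box, 80x80 mm outside, 68x68 inside, padded floor at z 11 mm. Above: open hopper. On the +y side, a flat housing for the shutter, y 40 to 110 mm, 72 wide, top at z 84; then a round sleeve 24 across, to y 130.
- hopper_mouth (a point): Centre of the hopper's open top, level with its rim, 100 mm above the table. The hopper is 58x58 mm inside (along the box's axes), walls 11 mm thick, 24 mm deep; its floor is the shutter plate, top 76 mm above the table. Drawing the rod slides the shutter out to the box's +y, and what stands on it drops into the catch box.
- sleeve_mouth (a point): Centre of the sleeve's open end, on the rod's axis, 74.5 mm above the table; axes as those of the drop box.
- draw_rod (a joint): How far the telescoping rod (12 mm thick) is drawn out, m: 0 = home (shutter closed), 0.060 = at its mark, 0.075 = stop. The mark is a raised ring on the rod, 4 mm wide, 17 across, hidden at home; at 0.060 it has just come out fully, rear face level with the sleeve's mouth. A spring pulls back with 4 N at home, 9.5 N at the mark, and returns the rod if let go.
- pull_tab: Upright black pull tab on the rod's end: 30 mm wide (its x), 10 thick along the pull (its y). Its origin lies 64 mm above the table; the tab stands from z 4 to 66 mm, so its top is 130 mm above the table. Pull along its +y (axes as the box), away from the box; at home it is 30 mm from the sleeve's mouth. Pinch it from above across its 10 mm, above the sleeve (top 87 mm above the table).
- other_vial_a: bystander: glass vial, 26 mm across, 53 tall, standing on the bare table to the right of the drop box; origin at the centre of its underside.
- other_vial_b: bystander: glass vial, 26 mm across, 49 tall, standing on the bare table at the far left; origin at the centre of its underside.
- cup: bystander: clear dosing cup, 40 mm across, 36 tall, between the tray and the drop box, near the far edge; origin at the centre of its underside.
- stamp: bystander: rubber stamp with a round knob, 23x50x52 mm, between the tray and the drop box; origin at the centre of its underside.
- carton: bystander: flat medicine carton, 88x50x22 mm, lying at the far left; origin at the centre of its underside.

How it is judged:
By the outcome, as a careful person would: the job done as asked, in the order asked, and still so for the second after the job is handed in, while the arm keeps its last pose, push and grip.
It also fails if it takes over 51 s, if anything falls off the work surface, if the arm or the gripper's body presses on something with over 40 N, if the wrist force passes 120 N, or if a joint passes its speed limit or range.

ROBOT

A 6-joint arm with a two-finger parallel gripper is mounted at the origin on the work surface; the furniture and walls round the work are solid. World frame = base frame: x ahead of the robot, y to its left, z up, the work surface at z = 0. Lengths are in m, angles in degrees, forces in N, time in s.
With the tool pointing down it reaches from about 0.375 to 0.9 m from the base axis. Payload 3.1 kg.
Tool frame: the origin (TCP) lies on the centre line of the jaws, within the pads' length; the fingertips stand 17 mm ahead of it and the grasp point (between the pads) lies 2 mm behind it; z points along the fingers, y is the line along which they close (so a half turn about z gives the same grasp; the last joint's range is limited). The gripper opens to 87 mm and grips with 3 to 60 N. Pads are 19 mm wide; open, the fingers measure 117 mm over their backs; the gripper's body (75 mm by 190 mm) begins 51 mm behind the grasp point.
Start: joints at [64.544, 30.224, 82.088, -0, 67.689, -10.227], TCP at [0.164, 0.603, 0.24] pointing down, gripper open.
Joint ranges: [-176.69, 176.69], [-43.24, 126.21], [12.49, 139.97], [-82, 262], [0, 151.66], [-163.58, 163.58]. Speed limits (degrees/s): [159.86, 159.86, 180, 180, 180, 180].

INTERFACE

Orientations are given as a 3x3 rotation matrix whose columns are the frame's x, y, z axes.
In Python, from rig import bot, imaging, finder gives the robot as it stands. The module is installed in compiled form; this text tells all that it offers.
- The arm moves only by the tool play_rows, never from a script. Its argument "motion" is a list that holds one entry, the list of rows, each a list of 6 numbers: the shift along the tool's x, y, z in m, then the turn, a rotation vector about the tool's x, y, z in degrees. In form: [[[dx, dy, dz, wx, wy, wz], ...]]. A call has 1 to 8 rows; each row is the pose to reach, as a shift and turn from the pose commanded when the call began, along the tool's axes at that moment; what a row does not reach only later rows make up. A row lasts 1/12 s, in which the tool goes at most 41.7 mm and 7.16 degrees, less where a joint would pass 70% of its speed; a pose out of reach is approached as far as the arm can. A call with a gripper value outside its range is refused whole. "fingers" is the finger opening in m, from 0 to 0.087, set as the call begins (left out, the last holds). The fingers move at their own pace and stop on an object; the grip force is fixed at half the most. Time passes only in rows, so rows that repeat a pose let the fingers close. It gives the time, the measured TCP pose, the force, the opening and the grip force at its end, in the units of the state.
- bot.read_state(): the state, without advancing time (a new reading comes with each control period).
- imaging.capture(name): name is "scene" or "top" or "wrist"; returns a dict with "frame" (420x560x3 uint8, red, green, blue), "camera_matrix" (3x3 intrinsics, pixels), "R" (3x3) and "t" (3): a world point X has camera coordinates R X + t. Camera axes: x right, y down, z forward; pixel columns grow to the right and rows downward; lengths in m; the calibration is good to about 2 mm. A picture is of the moment at which its call begins. There is no depth.
- bot.hand_in(): hands the job in; it is judged then, once.
Trained networks look in the newest picture that a camera, given by its name, has taken for a name from the list of things; names that differ only in an ending like _2 or _b are one class to them, and where a whole thing is asked for, a point or a joint stands for the part that bears it (a point fixed in the world has none). Each returns a list of dicts, best first, with "confidence" (0 to 1); they miss things now and then, are a little off and sometimes report something else, mostly with a low value. They report only what shows in the picture. A call takes as long as a camera call.
- finder.recognise(camera, name): "at" ([x, y, z] in m, in world coordinates, good to about 4 mm: the middle of the surface that is visible of it).
- finder.outline_of(camera, name): "pixels" (420x560 bool, what is visible of it).
The state is a dict: "time_s": time; "joint_positions": joint angles; "qvel": joint speeds; "tau": joint torques, N m; "position": TCP position; "tcp_rot": TCP orientation; "force": force on the tool from outside, world axes, zero at the start; "moment": the same for the moment, N m; "opening": opening from 0.0 (shut) to 1.0 (fully open); "grasp_force": force on a finger pad.
Only numpy, scipy, OpenCV 4.12 (cv2) and the standard library are available. Lean on these libraries where they do the work, as an engineer would, in place of code of your own. Each camera call takes 0.05 s, during which the arm holds its last target. There are 200 camera calls.

## Working session

There is one attempt and no reset: what is moved stays moved. The work goes in short steps, Python scripts to look and compute and a tool call to move; the robot and the scene stay as the last step left them, time stands still between calls to the robot, and variables do not carry over. Pictures are saved under pics/ and viewed, at most 10 in all, crops included, and the job is handed in when it is done.

Besides the shell and the picture viewer there is one more tool, called after "Emit:" as name(argument=value, ...) on one line, values as JSON. play_rows: Moves the arm, as the interface text tells. Its arguments: {"type":"object","properties":{"motion":{"type":"array"},"fingers":{"type":"number"}},"required":["motion"]}

```bash
mkdir -p pics
python3 - <<'E'
from rig import bot, imaging, finder
import cv2, numpy as np
s=bot.read_state(); print(s)
for c in ["scene","top"]:
    d=imaging.capture(c); cv2.imwrite(f"pics/{c}0.png",d["frame"][:,:,::-1])
    print(c,np.round(d["R"],3).tolist(),np.round(d["t"],3),d["camera_matrix"].tolist())
    for n in ["expired_vial","return_tray","return_box","hopper_mouth","sleeve_mouth","draw_rod","pull_tab","cup","stamp","carton"]:
        print(n,[(np.round(r["at"],4).tolist(),round(r["confidence"],2)) for r in finder.recognise(c,n)[:4]])
E
```

```text
{'time_s': 0.0, 'joint_positions': array([ 6.45446131e+01,  3.02790970e+01,  8.21566386e+01, -2.32927223e-04,
        6.76872333e+01, -1.02295873e+01]), 'qvel': array([-0.04563273, -0.06521583, -0.13839683, -0.05153663,  0.04211957,
       -0.08731105]), 'tau': array([-3.19751489e-04, -4.40042675e+01, -1.76589632e+01,  6.32145884e-02,
        5.85199194e-02, -1.77932811e-04]), 'position': array([0.16383529, 0.60242948, 0.23856877]), 'tcp_rot': array([[-9.64898569e-01,  2.62621223e-01, -9.19063254e-04],
       [ 2.62622560e-01,  9.64896694e-01, -1.93947395e-03],
       [ 3.77454073e-04, -2.11276239e-03, -9.99997697e-01]]), 'force': array([0.64756388, 0.19959408, 0.78335595]), 'moment': array([-0.02796419,  0.02538806, -0.00205532]), 'grasp_force': 0.0, 'opening': 1.0038246952314875}
scene [[0.758, -0.652, 0.02], [-0.403, -0.493, -0.771], [0.512, 0.576, -0.637]] [-0.292  0.293  1.331] [[456.0284268265244, 0.0, 277.5745644454304], [0.0, 456.0284268265244, 224.1528737402046], [0.0, 0.0, 1.0]]
expired_vial []
return_tray [([0.4323, 0.228, -0.0014], 0.93), ([0.4508, -0.0514, 0.077], 0.23)]
[... 318 characters left out ...]
.58), ([0.3728, 0.478, 0.021], 0.56)]
top [[-0.015, -1.0, -0.005], [-0.985, 0.016, -0.173], [0.173, 0.002, -0.985]] [0.069 0.415 1.174] [[414.02829641480827, 0.0, 272.2006324599105], [0.0, 414.02829641480827, 209.72650380318234], [0.0, 0.0, 1.0]]
expired_vial [([0.4392, 0.2227, 0.0425], 0.44)]
return_tray [([0.4459, 0.2341, 0.0066], 0.71)]
return_box [([0.4419, -0.1483, 0.0842], 0.67)]
hopper_mouth [([0.4432, -0.1565, 0.0851], 0.88)]
sleeve_mouth [([0.4425, -0.1486, 0.0849], 0.61)]
draw_rod [([0.4453, -0.1809, 0.0748], 0.78)]
pull_tab [([0.4485, -0.1851, 0.0758], 0.74)]
cup []
stamp [([0.4424, -0.1568, 0.0851], 0.73)]
carton [([0.3795, 0.4854, 0.0228], 0.9), ([0.4751, 0.1411, 0.0132], 0.27)]
```

View pics/scene0.png

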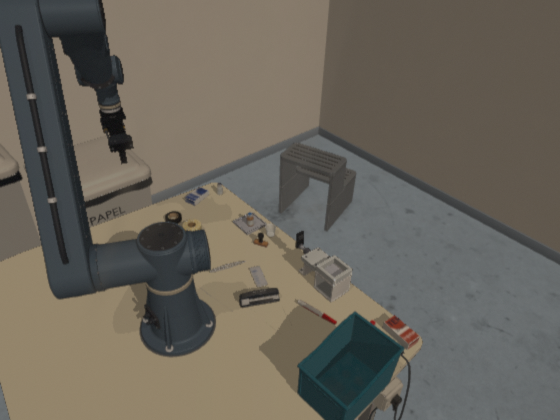

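View pics/top0.png

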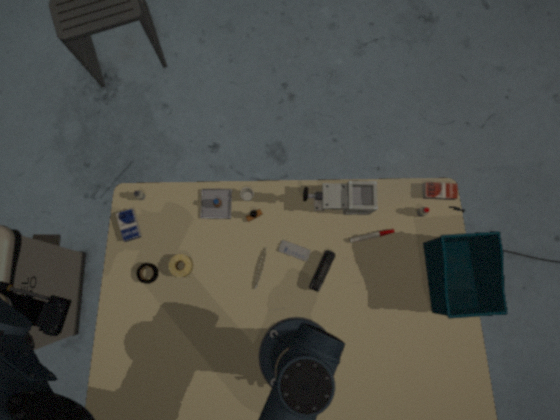

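The scene picture shows the tray with the vial at about (250,222), the tab at (300,240) and the hopper at (333,275). In the top picture the vial is at (216,202), the cup at (247,194), the stamp at (254,214), the tab at (306,193) and the hopper at (361,196). I'll enlarge these areas next.

```bash
cat > h.py <<'E'
import numpy as np, cv2
from rig import bot, imaging, finder
def ray(d,u,v):
    K,R,t=d["camera_matrix"],np.array(d["R"]),np.array(d["t"])
    return -R.T@t, R.T@np.linalg.inv(K)@np.array([u,v,1.])
def onz(d,u,v,z):
    c,r=ray(d,u,v); return c+r*(z-c[2])/r[2]
def proj(d,X):
    p=d["camera_matrix"]@(np.array(d["R"])@np.array(X)+d["t"]); return p[:2]/p[2]
E
python3 - <<'E'
from h import *
d=imaging.capture("top"); f=d["frame"][:,:,::-1]
a=cv2.resize(f[170:235,190:390],None,fx=4,fy=4,interpolation=cv2.INTER_CUBIC)
d2=imaging.capture("scene"); g=d2["frame"][:,:,::-1]
b=cv2.resize(g[205:300,225:360],None,fx=3.4,fy=3.4,interpolation=cv2.INTER_CUBIC)
o=np.zeros((a.shape[0]+b.shape[0],800,3),np.uint8); o[:a.shape[0]]=a; o[a.shape[0]:,:b.shape[1]]=b
cv2.imwrite("pics/m.png",np.clip(o*1.5,0,255).astype(np.uint8)); print(o.shape)
for n,u,v,z in [("vial",216,202,.053),("tray",214.5,204,.01),("tab",306,193,.13),("hop",361,196,.1),("cup",247,194,.036),("stamp",254,214,.05)]: print(n,onz(d,u,v,z).round(4))
E
```

```text
(583, 800, 3)
vial [0.4389 0.2248 0.053 ]
tray [0.4413 0.2353 0.01  ]
tab [ 0.4446 -0.0298  0.13  ]
hop [ 0.4401 -0.1849  0.1   ]
cup [0.4647 0.1361 0.036 ]
stamp [0.4024 0.1153 0.05  ]
```

View pics/m.png

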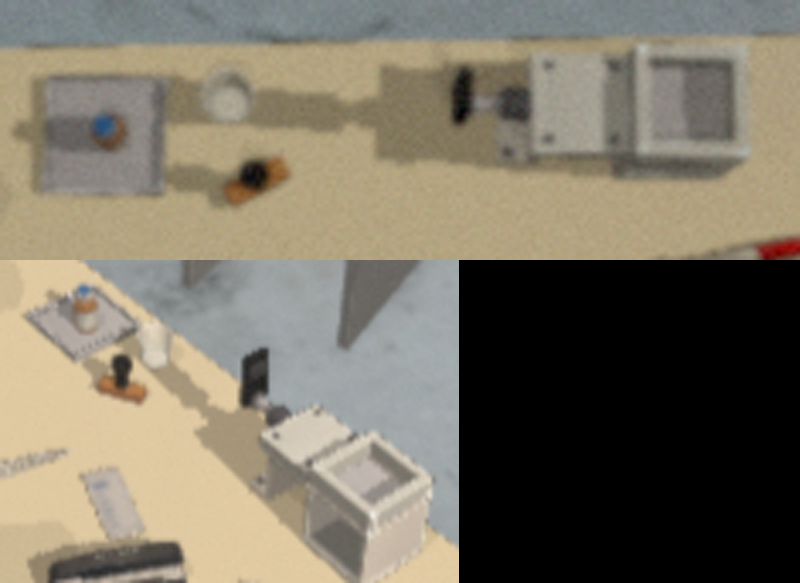

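The crop shows the vial in the tray at (108,130), the cup at (228,95), the stamp at (255,175), the tab at (461,96) and the hopper at (690,100). All of them sit roughly square to the table. I'll move over the vial with the tool's y along world y.

Emit:
play_rows(motion=[[[-0.182,-0.146,0.03,0,0,-7.6],[-0.365,-0.293,0.06,0,0,-15.2],[-0.365,-0.293,0.06,0,0,-15.2],[-0.365,-0.293,0.06,0,0,-15.2],[-0.365,-0.293,0.06,0,0,-15.2],[-0.365,-0.293,0.06,0,0,-15.2],[-0.365,-0.293,0.06,0,0,-15.2],[-0.365,-0.293,0.06,0,0,-15.2]]])

```text
time_s: 1.87
position: [0.3582, 0.3359, 0.1975]
tcp_rot: [[-1.0, 0.0, 0.001], [0.0, 1.0, 0.0], [-0.001, 0.0, -1.0]]
force: [1.0, 0.8, -0.0]
opening: 1.0
grasp_force: 0.0
```

```bash
cat >> h.py <<'E'
from scipy.spatial.transform import Rotation as Ro
def go(x,y,z,yaw=0):
    "tool-frame shift/turn to world TCP x,y,z pointing down, tool y at yaw deg from world +y"
    s=bot.read_state(); R=np.array(s["tcp_rot"]); w=Ro.from_euler("z",yaw,degrees=True).as_matrix()@np.diag([-1.,1,-1])
    print("t",round(s["time_s"],2),"pos",s["position"].round(4),"f",s["force"].round(1),"op",round(s["opening"]*87,1),"g",round(s["grasp_force"],1))
    print("shift",(R.T@(np.array([x,y,z])-s["position"])).round(4),"turn",Ro.from_matrix(R.T@w).as_rotvec(degrees=True).round(2))
E
python3 -c "
from h import *
go(.439,.224,.18)"
```

```text
t 1.87 pos [0.3582 0.3359 0.1975] f [ 1.   0.8 -0. ] op 87.0 g 0.0
shift [-0.0808 -0.1119  0.0175] turn [ 0.03  0.04 -0.01]
```

Emit:
play_rows(motion=[[[-0.081,-0.112,0.017,0,0,0],[-0.081,-0.112,0.017,0,0,0],[-0.081,-0.112,0.017,0,0,0],[-0.081,-0.112,0.017,0,0,0],[-0.081,-0.112,0.017,0,0,0],[-0.081,-0.112,0.017,0,0,0]]])

```text
time_s: 2.37
position: [0.4386, 0.2248, 0.1804]
tcp_rot: [[-1.0, 0.003, -0.001], [0.003, 1.0, 0.0], [0.001, 0.0, -1.0]]
force: [-0.8, 0.5, -0.6]
opening: 1.003
grasp_force: 0.0
```

Run:
```python
from h import *
go(.439,.224,.18)
d=imaging.capture("wrist"); cv2.imwrite("pics/w1.png",d["frame"][:,:,::-1])
print(np.round(d["R"],3).tolist(), (-d["R"].T@d["t"]).round(3), d["camera_matrix"][0,0])
for c in ["wrist","top"]:
    if c=="top": d=imaging.capture(c)
    for r in finder.recognise(c,"expired_vial")[:2]: print(c,np.round(r["at"],4),r["confidence"])
    for r in finder.outline_of(c,"expired_vial")[:2]:
        v,u=np.nonzero(r["pixels"]); print(r["confidence"],len(u),u.min(),u.max(),v.min(),v.max())
```

```text
t 2.37 pos [0.4386 0.2248 0.1804] f [-0.8  0.5 -0.6] op 87.2 g 0.0
shift [-0.0004 -0.0008  0.0004] turn [ 0.02 -0.03 -0.19]
[[0.002, 1.0, -0.001], [0.969, -0.002, 0.248], [0.248, -0.001, -0.969]] [0.371 0.225 0.325] 350.28378866430404
wrist [0.4395 0.2266 0.0415] 0.82
0.66 811 266 294 188 222
```

View pics/w1.png

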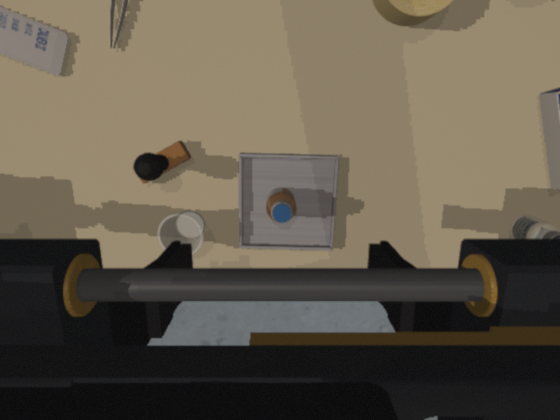

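The wrist picture shows the vial's blue cap centred at about (282,213). Its near base edge is at row 188, and the tray spans (240–340, 154–248).

Run:
```python
from h import *
d=imaging.capture("wrist"); f=d["frame"].astype(int)
m=((f[...,2]-f[...,0])>50)
m[:185]=0; m[230:]=0; m[:,:255]=0; m[:,310:]=0
v,u=np.nonzero(m); print(len(u),u.mean(),v.mean(),u.min(),u.max(),v.min(),v.max(), onz(d,u.mean(),v.mean(),.056))
print("base near",onz(d,280,188,.003),"tray",[onz(d,a,b,.01).round(4).tolist() for a,b in [(240,154),(340,155),(334,248),(240,247)]])
```

```text
226 279.2566371681416 214.1283185840708 271 287 206 222 [0.44123832 0.22551853 0.056     ]
base near [0.43012664 0.22606556 0.003     ] tray [[0.3982, 0.1903, 0.01], [0.3988, 0.2795, 0.01], [0.4868, 0.2777, 0.01], [0.486, 0.1881, 0.01]]
```

Emit:
play_rows(motion=[[[-0.003,0.001,0.04,0,0,0],[-0.003,0.001,0.08,0,0,0],[-0.003,0.001,0.115,0,0,0],[-0.003,0.001,0.134,0,0,0],[-0.003,0.001,0.134,0,0,0],[-0.003,0.001,0.134,0,0,0]]])

```text
time_s: 3.22
position: [0.4405, 0.2267, 0.0458]
tcp_rot: [[-1.0, -0.0, -0.002], [-0.0, 1.0, -0.001], [0.002, -0.001, -1.0]]
force: [0.7, -1.6, 0.3]
opening: 0.996
grasp_force: 0.0
```

Emit:
play_rows(motion=[[[0,0,0,0,0,0],[0,0,0,0,0,0],[0,0,0,0,0,0],[0,0,0,0,0,0],[0,0,0,0,0,0],[0,0,0,0,0,0],[0,0,0,0,0,0],[0,0,0,0,0,0]]], fingers=0.02)

```text
time_s: 3.88
position: [0.4413, 0.2264, 0.0466]
tcp_rot: [[-1.0, 0.001, 0.0], [0.001, 1.0, 0.0], [-0.0, 0.0, -1.0]]
force: [0.2, 0.4, -1.1]
opening: 0.477
grasp_force: 0.0
```

Emit:
play_rows(motion=[[[0,0,0,0,0,0],[0,0,0,0,0,0],[0,0,0,0,0,0],[0,0,0,0,0,0],[0,0,0,0,0,0],[0,0,0,0,0,0]]])

```text
time_s: 4.38
position: [0.4412, 0.2264, 0.0464]
tcp_rot: [[-1.0, 0.001, -0.0], [0.001, 1.0, -0.0], [0.0, -0.0, -1.0]]
force: [0.4, -0.8, -0.4]
opening: 0.27
grasp_force: 30.0
```

Emit:
play_rows(motion=[[[0,0,-0.015,0,0,0],[0,0,-0.045,0,0,0],[0,0,-0.085,0,0,0],[0,0,-0.125,0,0,0],[0,0,-0.155,0,0,0],[0,0,-0.165,0,0,0]]])

```text
time_s: 4.88
position: [0.4434, 0.2272, 0.2161]
tcp_rot: [[-1.0, 0.0, 0.009], [0.0, 1.0, 0.002], [-0.009, 0.002, -1.0]]
force: [0.3, -0.5, 0.6]
opening: 0.275
grasp_force: 30.0
```

Emit:
play_rows(motion=[[[0,-0.03,0,0,0,0],[0,-0.065,0,0,0,0],[0,-0.1,0,0,0,0],[0,-0.135,0,0,0,0],[0,-0.17,0,0,0,0],[0,-0.2,0,0,0,0],[0,-0.225,0,0,0,0],[0,-0.24,0,0,0,0]]])

```text
time_s: 5.55
position: [0.441, -0.016, 0.2115]
tcp_rot: [[-1.0, 0.003, 0.0], [0.003, 1.0, -0.001], [-0.0, -0.001, -1.0]]
force: [-0.0, 0.0, -0.6]
opening: 0.272
grasp_force: 30.0
```

Run:
```python
from h import *
go(.44,-.185,.20)
d=imaging.capture("wrist"); cv2.imwrite("pics/w2.png",d["frame"][:,:,::-1])
```

```text
t 5.55 pos [ 0.441  -0.016   0.2115] f [-0.   0.  -0.6] op 23.7 g 30.0
shift [ 0.0006 -0.169   0.0116] turn [-0.04  0.02 -0.16]
```

View pics/w2.png

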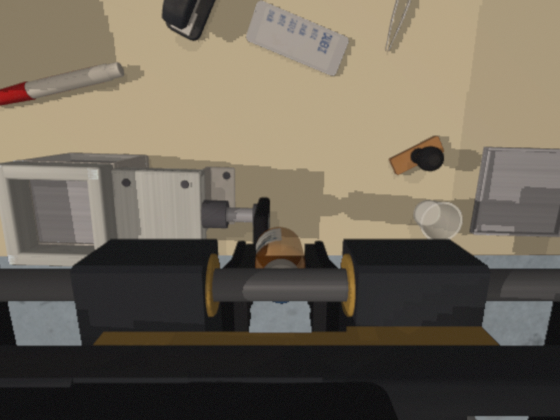

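The vial is in the jaws at about (280,250) and upright. The hopper's inner rim spans roughly (14–97, 180–242), the sleeve is at (218,213) and the tab at (262,225).

Run:
```python
from h import *
d=imaging.capture("wrist"); f=d["frame"]
a=cv2.resize(f[140:275,0:290,::-1],None,fx=2.75,fy=2.75,interpolation=cv2.INTER_CUBIC); cv2.imwrite("pics/w3.png",a)
```

```text
(no output)
```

View pics/w3.png

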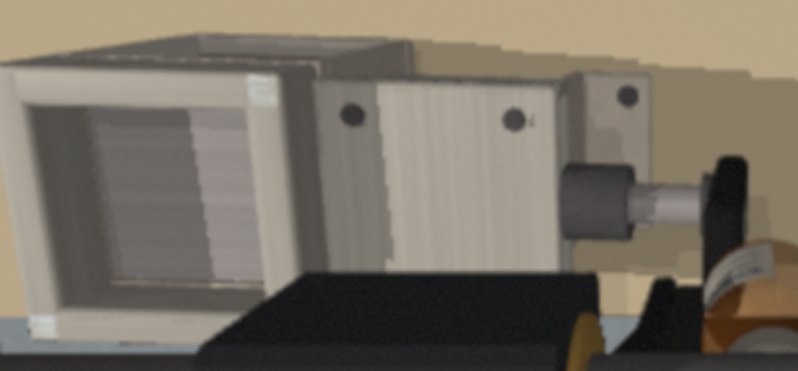

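In the enlarged crop the rim's outer corners are at (2,68), (278,72) and (32,340), and its inner corners at (22,104), (250,104) and (60,308). The sleeve's mouth is at x≈635, rows 165–240. The tab's top is at about (735,158).

Run:
```python
from h import *
d=imaging.capture("wrist")
for n,u,v,z in [("oNL",2,68,.1),("oNR",278,72,.1),("oFL",32,340,.1),("iNL",22,104,.1),("iNR",250,104,.1),("iFL",60,308,.1),("housN",315,80,.084),("hous2",557,82,.084),("sleeve",635,202,.0745),("sltop",635,165,.0745),("slbot",635,240,.0745),("rod",665,203,.08),("tabTopNear",735,158,.13)]:
    print(n,onz(d,u/2.75,140+v/2.75,z).round(4))
```

```text
oNL [ 0.4038 -0.2198  0.1   ]
oNR [ 0.4051 -0.1466  0.1   ]
oFL [ 0.4813 -0.2269  0.1   ]
iNL [ 0.4134 -0.2164  0.1   ]
iNR [ 0.4136 -0.1553  0.1   ]
iFL [ 0.4716 -0.2171  0.1   ]
housN [ 0.4094 -0.1447  0.084 ]
hous2 [ 0.4102 -0.0763  0.084 ]
sleeve [ 0.4478 -0.057   0.0745]
sltop [ 0.4364 -0.0565  0.0745]
slbot [ 0.4598 -0.0574  0.0745]
rod [ 0.4467 -0.0473  0.08  ]
tabTopNear [ 0.4223 -0.0245  0.13  ]
```

Emit:
play_rows(motion=[[[-0.001,-0.03,0,0,0,0],[-0.002,-0.065,0,0,0,0],[-0.002,-0.1,0,0,0,0],[-0.002,-0.135,0,0,0,0],[-0.002,-0.16,0,0,0,0],[-0.002,-0.17,0,0,0,0],[-0.002,-0.17,0,0,0,0],[-0.002,-0.17,0,0,0,0]]])

```text
time_s: 6.37
position: [0.4426, -0.1821, 0.2111]
tcp_rot: [[-1.0, 0.001, -0.001], [0.001, 1.0, 0.002], [0.001, 0.002, -1.0]]
force: [0.2, 0.2, -0.4]
opening: 0.274
grasp_force: 30.0
```

Run:
```python
from h import *
go(.443,-.186,.1215)
a=[]
for c in ("scene","top"):
    d=imaging.capture(c); p=proj(d,[.443,-.186,.15]).astype(int)
    a.append(cv2.resize(d["frame"][p[1]-50:p[1]+50,p[0]-60:p[0]+60,::-1],None,fx=3.3,fy=3.3,interpolation=cv2.INTER_CUBIC))
d=imaging.capture("wrist"); b=cv2.resize(d["frame"][:,:,::-1],(300,225)); o=np.zeros((560,a[0].shape[1]*2,3),np.uint8); o[:330]=np.hstack(a); o[330:555,:300]=b; cv2.imwrite("pics/m2.png",o)
```

```text
t 6.37 pos [ 0.4426 -0.1821  0.2111] f [ 0.2  0.2 -0.4] op 23.8 g 30.0
shift [-0.0005 -0.0041  0.0896] turn [ 0.11 -0.07 -0.04]
```

View pics/m2.png

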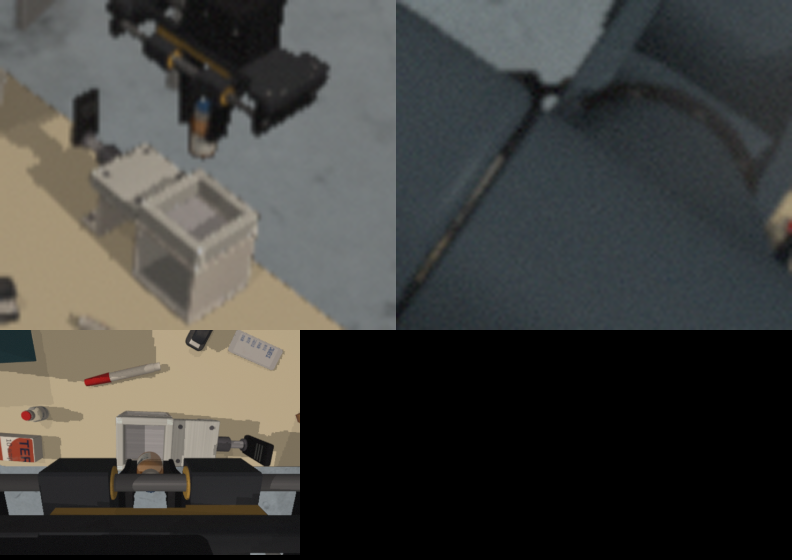

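The scene crop (left) shows the vial upright over the hopper. The wrist view (bottom) shows the hopper centred on the jaws. I'll descend now.

Emit:
play_rows(motion=[[[0,-0.004,0.02,0,0,0],[-0.001,-0.004,0.045,0,0,0],[-0.001,-0.004,0.065,0,0,0],[-0.001,-0.004,0.08,0,0,0],[-0.001,-0.004,0.087,0,0,0],[-0.001,-0.004,0.089,0,0,0],[-0.001,-0.004,0.09,0,0,0],[-0.001,-0.004,0.09,0,0,0]]])

```text
time_s: 7.18
position: [0.4445, -0.1874, 0.122]
tcp_rot: [[-1.0, -0.0, 0.001], [-0.0, 1.0, -0.001], [-0.001, -0.001, -1.0]]
force: [-0.0, -0.2, -0.4]
opening: 0.272
grasp_force: 30.0
```

```bash
python3 -c "
from h import *
go(.443,-.186,.12)"
```

```text
t 7.18 pos [ 0.4445 -0.1874  0.122 ] f [-0.  -0.2 -0.4] op 23.7 g 30.0
shift [0.0015 0.0014 0.002 ] turn [-0.04  0.05  0.01]
```

Emit:
play_rows(motion=[[[0.001,0.001,0.001,0,0,0],[0.001,0.001,0.0015,0,0,0],[0.001,0.001,0.002,0,0,0],[0.001,0.001,0.002,0,0,0],[0.001,0.001,0.002,0,0,0]]])

```text
time_s: 7.6
position: [0.4431, -0.1867, 0.1197]
tcp_rot: [[-1.0, 0.001, 0.0], [0.001, 1.0, -0.0], [-0.0, -0.0, -1.0]]
force: [-0.2, 1.0, 0.0]
opening: 0.271
grasp_force: 30.0
```

Emit:
play_rows(motion=[[[0,0,0.0004,0,0,0],[0,0,0.0004,0,0,0],[0,0,0.0004,0,0,0],[0,0,0.0004,0,0,0],[0,0,0.0004,0,0,0],[0,0,0.0004,0,0,0]]], fingers=0.05)

```text
time_s: 8.1
position: [0.443, -0.1866, 0.1191]
tcp_rot: [[-1.0, 0.001, 0.0], [0.001, 1.0, -0.0], [-0.0, -0.0, -1.0]]
force: [-0.3, 1.1, -0.1]
opening: 0.559
grasp_force: 0.0
```

Emit:
play_rows(motion=[[[0,0,-0.01,0,0,0],[0,0,-0.03,0,0,0],[0,0,-0.06,0,0,0],[0,0,-0.09,0,0,0],[0,0.02,-0.1,0,0,0],[0,0.05,-0.1,0,0,0],[0,0.06,-0.1,0,0,0],[0,0.06,-0.1,0,0,0]]])

```text
time_s: 8.77
position: [0.442, -0.1243, 0.2191]
tcp_rot: [[-1.0, -0.002, -0.001], [-0.002, 1.0, 0.001], [0.001, 0.001, -1.0]]
force: [0.2, 0.2, -0.6]
opening: 0.575
grasp_force: 0.0
```

Run:
```python
from h import *
go(.447,-.026,.2)
d=imaging.capture("wrist"); cv2.imwrite("pics/w4.png",d["frame"][:,:,::-1])
for n in ["pull_tab","draw_rod","expired_vial"]:
    for r in finder.recognise("wrist",n)[:2]: print(n,np.round(r["at"],4),r["confidence"])
```

```text
t 8.77 pos [ 0.442  -0.1243  0.2191] f [ 0.2  0.2 -0.6] op 50.0 g 0.0
shift [-0.0052  0.0983  0.0192] turn [ 0.06 -0.07  0.14]
pull_tab [ 0.4412 -0.1688  0.0737] 0.88
draw_rod [ 0.441  -0.1691  0.0722] 0.76
expired_vial [ 0.4424 -0.1794  0.1118] 0.87
```

View pics/w4.png

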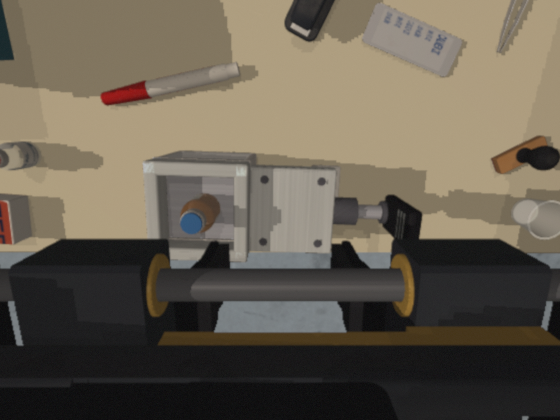

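The vial stands upright in the hopper, with its cap at (192,222). The sleeve's mouth is at x≈358, rows 199–223. The tab's upper near corner is at about (418,208).

Run:
```python
from h import *
d=imaging.capture("wrist")
for n,u,v,z in [("h1",252,167,.084),("h2",338,169,.084),("f1",247,251,.084),("f2",337,252,.084),("s1",358,199,.0745),("s2",358,223,.0745),("s0a",336,199,.0745),("s0b",336,223,.0745),("tab",418,208,.13),("tabn",388,197,.075),("rod",372,212,.08),("vcap",192,222,.129)]:
    print(n,onz(d,u,v,z).round(4))
```

```text
h1 [ 0.411  -0.1503  0.084 ]
h2 [ 0.4126 -0.0818  0.084 ]
f1 [ 0.4821 -0.156   0.084 ]
f2 [ 0.483  -0.0797  0.084 ]
s1 [ 0.4391 -0.0623  0.0745]
s2 [ 0.4602 -0.0611  0.0745]
s0a [ 0.4391 -0.0808  0.0745]
s0b [ 0.4602 -0.08    0.0745]
tab [ 0.4332 -0.0335  0.13  ]
tabn [ 0.4373 -0.0373  0.075 ]
rod [ 0.449  -0.0513  0.08  ]
vcap [ 0.4435 -0.1892  0.129 ]
```

Emit:
play_rows(motion=[[[-0.002,0.03,0,0,0,0.8],[-0.004,0.06,0.01,0,0,1.6],[-0.007,0.085,0.02,0,0,1.6],[-0.007,0.095,0.03,0,0,1.6],[-0.007,0.095,0.03,0,0,1.6],[-0.007,0.095,0.03,0,0,1.6]]])

```text
time_s: 9.52
position: [0.4501, -0.032, 0.1885]
tcp_rot: [[-1.0, 0.028, -0.001], [0.028, 1.0, -0.0], [0.001, -0.0, -1.0]]
force: [0.4, 0.2, 1.0]
opening: 0.578
grasp_force: 0.0
```

Run:
```python
from h import *
go(.449,-.029,.114,-1.5)
d=imaging.capture("wrist"); f=d["frame"][:,:,::-1]
a=cv2.resize(f[130:300,130:390],None,fx=3,fy=3,interpolation=cv2.INTER_CUBIC); cv2.imwrite("pics/w5.png",a)
for n,X in [("tabtop",[.449,-.029,.13]),("near-",[.434,-.034,.13]),("near+",[.434,-.024,.13]),("sleeve mouth",[.449,-.0595,.0745])]: print(n,((proj(d,X)-[130,130])*3).round(0))
```

```text
t 9.52 pos [ 0.4501 -0.032   0.1885] f [0.4 0.2 1. ] op 50.3 g 0.0
shift [0.0011 0.003  0.0745] turn [-0.01 -0.08 -0.09]
tabtop [467. 313.]
near- [440. 242.]
near+ [490. 241.]
sleeve mouth [343. 248.]
```

View pics/w5.png

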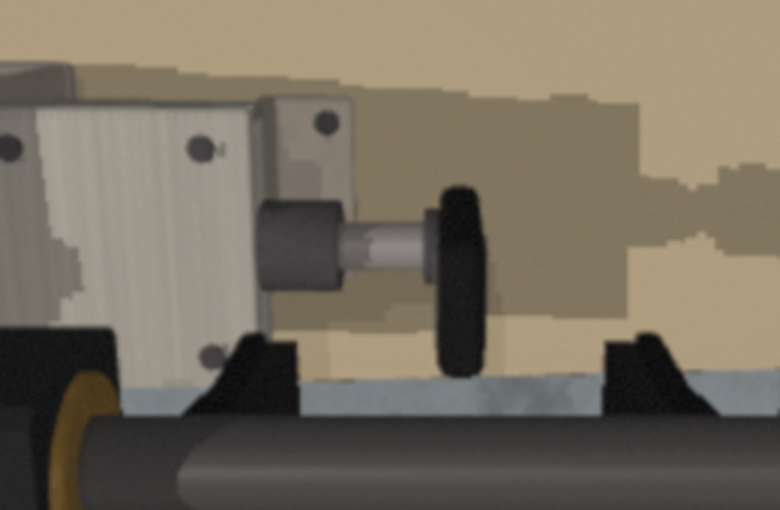

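The crop shows the tab top at x 437–485, reaching down to row 377, between the open fingers. The sleeve's mouth is at x≈343, as predicted. I'll descend and pinch.

Emit:
play_rows(motion=[[[0.001,0.002,0.025,0,0,0],[0.001,0.002,0.05,0,0,0],[0.001,0.002,0.068,0,0,0],[0.001,0.002,0.0745,0,0,0],[0.001,0.002,0.0745,0,0,0],[0.001,0.002,0.0745,0,0,0]]])

```text
time_s: 10.07
position: [0.4498, -0.0306, 0.115]
tcp_rot: [[-1.0, 0.03, 0.001], [0.03, 1.0, -0.0], [-0.001, -0.0, -1.0]]
force: [-0.2, 0.1, -0.7]
opening: 0.578
grasp_force: 0.0
```

Emit:
play_rows(motion=[[[0,0,0,0,0,0],[0,0,0,0,0,0],[0,0,0,0,0,0],[0,0,0,0,0,0],[0,0,0,0,0,0],[0,0,0,0,0,0],[0,0,0,0,0,0],[0,0,0,0,0,0]]], fingers=0.0)

```text
time_s: 10.73
position: [0.4492, -0.0298, 0.1147]
tcp_rot: [[-1.0, 0.028, 0.0], [0.028, 1.0, -0.001], [-0.0, -0.001, -1.0]]
force: [-0.8, -1.9, 1.3]
opening: 0.112
grasp_force: 30.0
```

```bash
python3 -c "
from h import *
go(.449,-.029,.114,-1.5)"
```

```text
t 10.73 pos [ 0.4492 -0.0298  0.1147] f [-0.8 -1.9  1.3] op 9.7 g 30.0
shift [0.0002 0.0008 0.0007] turn [-0.03  0.   -0.12]
```

Emit:
play_rows(motion=[[[0,0.006,0,0,0,0],[0,0.014,0,0,0,0],[0,0.022,0,0,0,0],[0,0.03,0,0,0,0],[0,0.038,0,0,0,0],[0,0.045,0,0,0,0],[0,0.05,0,0,0,0],[0,0.05,0,0,0,0]]])

```text
time_s: 11.4
position: [0.4508, 0.0197, 0.1147]
tcp_rot: [[-1.0, 0.026, 0.0], [0.026, 1.0, -0.002], [-0.0, -0.002, -1.0]]
force: [-1.7, -8.1, 0.5]
opening: 0.115
grasp_force: 30.0
```

Emit:
play_rows(motion=[[[0,0.003,0,0,0,0],[0,0.005,0,0,0,0],[0,0.007,0,0,0,0],[0,0.007,0,0,0,0],[0,0.007,0,0,0,0],[0,0.007,0,0,0,0]]])

```text
time_s: 11.9
position: [0.451, 0.0259, 0.1147]
tcp_rot: [[-1.0, 0.027, 0.0], [0.027, 1.0, -0.003], [-0.0, -0.003, -1.0]]
force: [-1.7, -9.2, 1.1]
opening: 0.112
grasp_force: 30.0
```

Run:
```python
from h import *
go(.451,.0302,.1147,-1.5)
d=imaging.capture("wrist"); f=d["frame"][:,:,::-1]; g=imaging.capture("scene")
p=proj(g,[.447,-.06,.08]).astype(int)
a=cv2.resize(f[90:300,60:330],None,fx=1.95,fy=1.95,interpolation=cv2.INTER_CUBIC)
b=cv2.resize(g["frame"][p[1]-45:p[1]+65,p[0]-35:p[0]+35,::-1],None,fx=3.7,fy=3.7,interpolation=cv2.INTER_CUBIC)
o=np.zeros((410,a.shape[1]+b.shape[1],3),np.uint8); o[:a.shape[0],:a.shape[1]]=a; o[:b.shape[0],a.shape[1]:]=b; cv2.imwrite("pics/w6.png",np.clip(o*1.2,0,255).astype(np.uint8)); print(o.shape)
```

```text
t 11.9 pos [0.451  0.0259 0.1147] f [-1.7 -9.2  1.1] op 9.7 g 30.0
shift [ 0.0001  0.0043 -0.    ] turn [-0.15  0.01 -0.06]
(410, 785, 3)
```

View pics/w6.png

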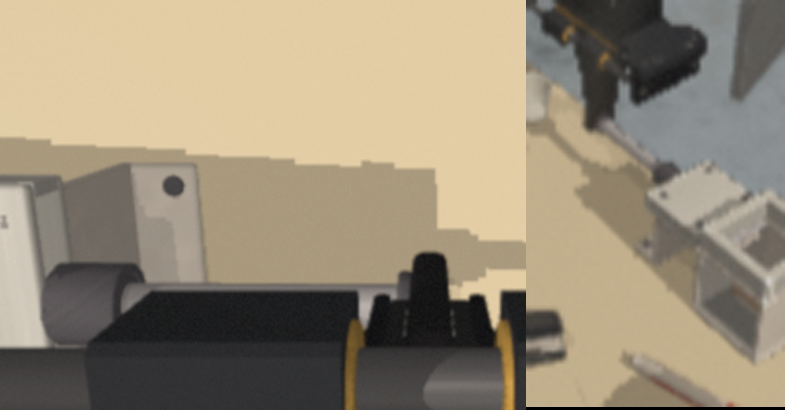

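The crop shows the tab gripped and drawn out, with the sleeve's mouth at about (140,285). The ring is not out yet, which fits the measured pull of 55.7 mm. I've used my ten pictures, so I'll follow the ring numerically from here.

Run:
```python
from h import *
d=imaging.capture("wrist"); np.save("b0.npy",d["frame"]); np.save("s0.npy",imaging.capture("scene")["frame"]); np.savez("bm.npz",R=d["R"],t=d["t"],K=d["camera_matrix"])
print(d["frame"][222:242:1,118:150:1].mean(2).astype(int))
```

```text
[[ 87  88  88  88  88  86  87  88  87  88  87  86  89  96 111 117 118 116
  117 116 118 118 118 119 120 120 120 121 121 122 121 122]
 [ 86  86  87  85  86  87  85  86  85  86  86  86  87  95 111 117 117 116
  117 117 117 118 119 119 119 120 120 120 120 121 121 121]
 [ 73  72  74  73  73  72  72  72  72  73  77  78  84  90 110 117 117 118
  118 117 117 118 118 119 119 119 120 120 121 120 121 120]
 [ 53  55  53  53  53  54  52  52  51  52  55  59  73  87 107 117 117 117
  117 117 117 118 118 119 118 120 119 120 120 120 120 120]
 [ 46  44  45  44  44  42  43  41  40  41  41  43  57  81 104 115 117 117
  118 117 117 118 118 118 119 119 119 120 120 120 120 120]
 [ 47  47  46  46  44  43  39  38  40  39  40  40  47  69  99 113 117 118
  118 117 117 118 118 119 119 119 120 120 120 121 120 121]
 [ 50  50  49  48  44  42  40  39  40  41  40  40  43  53  83 108 117 118
  117 116 117 118 118 118 119 120 119 120 120 120 120 121]
 [ 51  51  50  47  43  41  39  41  41  43  43  44  43  42  60  89 109 117
  118 118 117 118 117 119 118 119 120 120 120 121 119 120]
 [ 55  54  50  44  41  39  38  40  4
[... 860 characters left out ...]
2  83  87  89  91  90  91  91  91]
 [ 58  48  41  41  41  47  66  74  76  81  83  84  86  85  86  85  84  85
   83  83  83  84  84  90  94  96  98  97  98  98  99  98]
 [ 56  46  40  40  44  57  73  80  84  87  89  89  89  89  88  89  87  89
   87  76  71  72  75  80  82  83  84  83  84  82  84  84]
 [ 53  43  38  40  44  67  80  83  88  92  91  92  92  91  92  92  91  87
   75  54  46  48  50  51  52  51  52  51  52  53  52  51]
 [ 50  43  41  38  52  73  81  84  90  92  93  93  93  93  94  91  84  70
   50  33  27  28  30  26  29  28  26  29  28  28  29  29]
 [ 52  40  42  45  59  76  85  89  94  95  95  95  95  95  94  81  63  44
   30  26  24  25  22  23  24  21  26  24  25  25  26  25]]
```

Emit:
play_rows(motion=[[[0,0.002,0,0,0,0],[0,0.004,0,0,0,0],[0,0.004,0,0,0,0],[0,0.004,0,0,0,0],[0,0.004,0,0,0,0]]])

```text
time_s: 12.52
position: [0.4511, 0.0298, 0.1147]
tcp_rot: [[-1.0, 0.027, 0.0], [0.027, 1.0, -0.003], [-0.0, -0.003, -1.0]]
force: [-1.2, -9.8, 1.1]
opening: 0.113
grasp_force: 30.0
```

Run:
```python
from h import *
go(.451,.0302,.1147,-1.5)
d=imaging.capture("wrist"); np.save("b1.npy",d["frame"]);np.save("s1.npy",imaging.capture("scene")["frame"])
print(d["frame"][222:242:1,108:142:1].mean(2).astype(int))
z=np.load("bm.npz"); e=dict(R=z["R"],t=z["t"],camera_matrix=z["K"])
for k in (e,d): print(proj(k,[.449,-.0595,.0865]),proj(k,[.449,-.0555,.083]))
for r in finder.recognise("scene","expired_vial")[:2]: print(np.round(r["at"],4),r["confidence"])
```

```text
t 12.52 pos [0.4511 0.0298 0.1147] f [-1.2 -9.8  1.1] op 9.8 g 30.0
shift [ 0.0001  0.0004 -0.    ] turn [-0.16  0.02 -0.06]
[[ 86  86  86  87  87  88  88  87  88  87  86  87  88  87  88  87  87  89
   98 112 117 118 117 118 117 117 118 117 119 119 120 120 120 120]
 [ 85  85  85  85  85  86  86  87  86  86  85  86  86  86  86  85  87  88
   96 110 116 117 117 117 117 117 118 118 118 119 120 120 120 121]
 [ 69  68  69  67  68  68  71  72  74  74  73  72  73  73  77  83  87  87
   94 109 116 117 118 117 117 116 118 118 119 120 119 120 120 120]
 [ 49  48  47  48  48  48  53  55  53  53  53  51  52  51  56  69  82  87
   91 110 116 116 117 118 117 117 117 117 118 119 119 119 119 119]
 [ 45  44  46  43  45  44  45  44  44  43  41  39  39  40  41  50  70  84
   89 108 116 117 117 116 117 118 118 118 118 119 119 119 120 119]
 [ 47  47  46  46  46  46  46  43  42  40  39  37  40  38  39  42  56  77
   88 108 115 118 117 118 118 117 117 118 118 118 118 119 119 119]
 [ 50  50  48  49  48  49  47  45  41  41  39  40  40  40  41  42  46  65
   83 105 116 117 117 116 117 117 117 117 118 118 119 1
[... 1257 characters left out ...]
98  98  97  97  97  98]
 [ 63  64  62  52  43  47  55  51  47  50  50  50  49  44  43  63  82  88
   89  89  88  89  91  98 103 105 109 108 104  93  83  84  83  83]
 [ 65  64  61  48  42  56  54  47  50  50  52  51  50  44  47  76  89  91
   91  91  93  95 103 111 115 116 112 111  92  67  53  52  52  51]
 [ 66  65  59  47  46  61  56  47  50  53  54  52  49  43  52  81  92  93
   93  96 105 110 116 119 119 116 107  88  61  38  27  27  26  30]
 [ 67  64  55  46  49  63  58  51  52  55  54  54  49  45  65  86  95  95
   97 109 119 121 123 123 120 104  80  52  33  24  23  23  25  23]]
[118.46471355 254.65356621] [128.84132246 252.06192613]
[110.98317057 254.58178798] [121.49303283 251.99249835]
```

Run:
```python
from h import *
from scipy.optimize import least_squares
d=imaging.capture("wrist"); np.save("b2.npy",d["frame"])
f=d["frame"].astype(int)
print(f[241,108:126].tolist())
yaw=np.radians(1.3); ax=np.array([np.sin(yaw),np.cos(yaw),0]); sx=np.array([ax[1],-ax[0],0])
a=np.linspace(0,2*np.pi,721)
def circ(x0,y,r,zc=.0745):
    P=np.array([x0,y,zc])+r*(np.cos(a)[:,None]*sx+np.sin(a)[:,None]*np.array([0,0,1.]))
    return np.array([proj(d,p) for p in P])
def res(q,r,pts,x0=None):
    c=circ(q[1] if x0 is None else x0,q[0],r); return [np.min(np.hypot(*(c-p).T)) for p in pts]
S=[(123.3,226),(124.1,227),(125.2,228),(126.3,229),(127,230),(128,231),(128.9,232),(130,233)]
R=[(121.8,241),(122.2,240),(122.6,239),(122.8,238),(123.3,237),(123.9,236),(124.8,235)]
A=[(110.8,241),(111.2,239),(111.6,237)]
s=least_squares(res,[-.0595,.449],args=(12e-3,S)); print("mouth",s.x,s.cost)
for r in (6e-3,8.5e-3):
    q=least_squares(res,[-.0555],args=(r,R,s.x[1])); print(r,q.x-s.x[0],q.cost)
    q=least_squares(res,[-.0555,.449],args=(r,R)); print(r,q.x-s.x,q.cost)
```

```text
[[70, 66, 67], [67, 63, 64], [59, 55, 57], [47, 45, 45], [48, 46, 47], [66, 64, 62], [60, 56, 57], [52, 49, 50], [53, 50, 52], [55, 54, 54], [55, 52, 52], [55, 51, 53], [49, 47, 47], [47, 45, 46], [66, 62, 62], [90, 86, 84], [99, 95, 92], [99, 94, 91]]
mouth [-0.05910066  0.44981621] 0.8842057227211617
0.006 [0.00149408] 3.966185405741414
0.006 [ 0.00262658 -0.00172345] 0.017671004007439175
0.0085 [0.00323777] 0.03890296029780128
0.0085 [3.21462368e-03 4.63388088e-05] 0.03228091322231437
```

Emit:
play_rows(motion=[[[0,0.0005,0,0,0,0],[0,0.0005,0,0,0,0],[0,0.0005,0,0,0,0],[0,0.0005,0,0,0,0]]])

```text
time_s: 13.05
position: [0.4511, 0.0302, 0.1147]
tcp_rot: [[-1.0, 0.027, 0.0], [0.027, 1.0, -0.003], [-0.0, -0.003, -1.0]]
force: [-1.4, -9.1, 1.1]
opening: 0.112
grasp_force: 30.0
```

Run:
```python
from h import *
go(.451,.0302,.1147,-1.5)
d=imaging.capture("wrist"); f=d["frame"].astype(int).mean(2).astype(int)
for r in (241,239,237): print(f[r,104:128])
s=imaging.capture("scene")
for n in ("expired_vial","other_vial_a"):
  for r in finder.outline_of("scene",n)[:3]:
    v,u=np.nonzero(r["pixels"]); print(n,r["confidence"],len(u),u.mean(),v.mean())
print("expected in catch",proj(s,[.443,-.186,.035]),"in hopper",proj(s,[.443,-.186,.1]))
# colour (brown/blue) test for vial in hopper and catch-box window
F=s["frame"].astype(int)
for nm,X in (("hopper",[.443,-.186,.09]),("window",[.405,-.187,.035])):
    p=proj(s,X).astype(int); c=F[p[1]-7:p[1]+8,p[0]-8:p[0]+9]; print(nm,p,"brown px",((c[...,0]-c[...,2])>45).sum(),"blue px",((c[...,2]-c[...,0])>25).sum(),c.mean((0,1)).astype(int))
```

```text
t 13.05 pos [0.4511 0.0302 0.1147] f [-1.4 -9.1  1.1] op 9.7 g 30.0
shift [ 0.0001 -0.     -0.    ] turn [-0.16  0.01 -0.06]
[ 68  69  69  67  64  58  47  46  68  74  59  53  55  55  54  57  50  47
  65  86  95  98 108 114]
[65 66 67 66 66 61 52 44 54 71 66 53 51 52 52 50 49 45 46 74 89 91 91 93]
[62 63 62 62 62 62 56 45 44 63 70 55 47 49 49 49 47 45 43 51 71 82 85 85]
expected in catch [330.38989783 281.33811277] in hopper [332.3945712  266.56902498]
hopper [332 268] brown px 0 blue px 0 [114 107  99]
window [322 287] brown px 3 blue px 0 [97 91 81]
```

Run:
```python
from h import *
a=cv2.imread("pics/scene0.png")[:,:,::-1].astype(int); s=imaging.capture("scene"); b=s["frame"].astype(int)
P=[proj(s,[.403,y,z]) for y in(-.222,-.152) for z in (.012,.07)]; P=np.array(P); print(P.round(0).tolist())
H=np.array([proj(s,[x,y,.1]) for x in (.414,.472) for y in (-.215,-.157)]); print(H.round(0).tolist())
for nm,Q in (("window",P),("hopper",H)):
    m=np.zeros(b.shape[:2],np.uint8); cv2.fillConvexPoly(m,cv2.convexHull(Q.astype(np.int32)),1)
    rb=lambda f:(f[...,0]-f[...,2])
    k=(m>0)&(np.abs(a-b).sum(2)>40); v,u=np.nonzero(k); print(nm,m.sum(),"changed",k.sum(),(u.mean().round(1),v.mean().round(1)) if k.any() else "", "r-b before/after",rb(a)[k].mean() if k.any() else 0,rb(b)[k].mean() if k.any() else 0, b[k].mean(0) if k.any() else "")
    c=(m>0)&(rb(b)>35); print(" brown",c.sum(), [x.mean().round(1) for x in np.nonzero(c)][::-1] if c.any() else "", "before",((m>0)&(rb(a)>35)).sum())
```

```text
[[329.0, 299.0], [331.0, 286.0], [313.0, 286.0], [314.0, 273.0]]
[[333.0, 276.0], [319.0, 266.0], [346.0, 267.0], [332.0, 257.0]]
window 251 changed 5 (np.float64(327.6), np.float64(285.4)) r-b before/after 6.2 13.8 [87.  81.4 73.2]
 brown 0  before 0
hopper 284 changed 60 (np.float64(332.9), np.float64(268.8)) r-b before/after 11.116666666666667 14.233333333333333 [94.95       88.25       80.71666667]
 brown 0  before 0
```

Run:
```python
from h import *
a=cv2.imread("pics/top0.png")[:,:,::-1].astype(int); d=imaging.capture("top"); b=d["frame"].astype(int)
p=proj(d,[.443,-.186,.06]); q=proj(d,[.443,-.186,.13]); print(p,q)
u,v=p.astype(int)
for f in (a,b): print((f[v-12:v+14:2,u-14:u+16:2,2]-f[v-12:v+14:2,u-14:u+16:2,0])); 
print(b[v-12:v+14:2,u-14:u+16:2].mean(2).astype(int))
for r in finder.recognise("top","expired_vial")[:3]: print(np.round(r["at"],4),r["confidence"])
```

```text
[358.46618951 197.85612213] [363.65098248 192.66080074]
[[ -5  -8  -8 -11  -7  -6  -5  -5  -8  -9  -4  -8  -9  -7 -10]
 [ -4  -7  -8  -9  -9  -5  -5  -9  -6  -4  -7  -4  -8  -6  -8]
 [ -7  -7  -8 -12 -10  -8  -9  -6  -4  -3  -5  -6  -8  -4  -5]
 [ -8  -8  -8 -11  -8  -4  -5  -8  -8  -5  -5  -6  -4  -8  -9]
 [-10  -8  -8 -13 -10  -7  -5  -7  -5  -6  -9  -6  -4  -4  -7]
 [ -8  -9  -8 -12 -11  -7  -5  -7  -5  -7  -7  -5  -5  -3  -7]
 [ -8  -9  -7 -11 -10  -6  -5  -6  -6  -5  -7  -6  -7  -8  -5]
 [-11  -9  -8 -12  -8  -7  -6  -7  -6  -5  -5  -6  -6  -4  -9]
 [ -8  -9  -5 -12  -8  -7  -5  -7  -7  -5  -4  -8  -8  -9 -10]
 [ -6  -9  -7 -10  -9  -7  -5  -6  -7  -6  -5  -5  -7  -7 -10]
 [ -5  -9 -10 -11  -9 -10  -8  -7  -9  -7  -8  -9  -9 -10 -11]
 [ -8  -9  -9  -7 -10 -12 -10 -13 -13 -12 -10 -11 -11 -14 -14]
 [ -7 -12  -9  -9  -7  -8  -9 -10  -9 -11  -8 -11 -12  -7 -13]]
[[ -5 -10 -11 -14 -11 -12  -8 -12  -9  -8  -9 -10  -9 -12 -10]
 [ -7  -8 -11 -16 -13 -11 -12 -11 -11  -9 -13 -10 -11  -9  -8]
 [-10  -9  -9 -13 -12 -10 -10  -9  -9  -9 -11  -9 -12 -12  -9]
 [-10 -10 -13 -14 -12  -7  -7  -9  
[... 715 characters left out ...]
8  77]
 [ 94  91  96 131 105  62  65  63  64  64  65  67  68  73  80]
 [ 99  90  94 131  96  32  32  32  32  37  41  44  68  71  80]
 [ 99  93  93 128  91  31  34  34  37  41  43  40  66  74  73]
 [ 96  93  93 127  98  54  60  58  48  39  34  45  68  75  75]
 [ 96  99  93 127 105  89 100 100  72  48  55  64  69  72  78]
 [ 98 101  94 124 106  69  72  69  60  57  73  85  72  73  75]
 [101  96  92 126 114  57  55  48  48  48  69  76  71  73  74]
 [ 87  93  93 127 116  61  66  58  46  43  53  58  70  74  75]
 [ 81  93  88 131 129 111 112 115 113 111  96  92 102 101 106]
 [ 91  89  90 136 132 127 126 127 129 129 128 130 125 130 128]
 [ 71  66  71  88  89  85  88  88  93  94  95  96  93  96 102]]
```

The top view now shows the vial lying below the open shutter, in the catch box. The rod is held at a measured pull of 60.0 mm.

```bash
python3 -c "
from rig import bot
print(bot.hand_in())"
```

```text
the job is handed in; nothing more can be done
None
```

I stood the expired vial upright in the hopper and released it, and it dropped into the catch box; I handed in still gripping the rod at a measured 60.0 mm of pull, with the ring about level with the sleeve's mouth (camera within 1 mm).

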